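# Sort inspected sample mounts through a diverter

### The job

Sort the two inspected aluminium sample mounts from under the light bar through the diverter: first set its lever fully over to the side where the round pot stands and drop the plain cylindrical mount in at the mouth on top, and once it lies in the pot set the lever fully over to the square bin's side and drop the flanged mount in at the mouth too. Leave the lever there, and do not shift the other things lying about.

Things in the scene. Friction and masses are not known exactly. Their poses are not given: they have to be found in the camera images.
- diverter: Fixed sorting diverter, 206 mm high, turned up to 0.3 rad about the vertical. Origin on the table under its centre; +x away from the robot (its lever is on the -x side), y along its tray, z up. A square open mouth on top, a rocking tray under it, a receiver standing under either end of the tray. A part dropped in the mouth slides off the tray's low end into the receiver there.
- mouth (a point): Centre of the square mouth in the plane of its rim, 206 mm above the table; axes as the diverter's. The mouth is 80 x 80 mm inside, walls 4 mm thick and 31 (ends) to 55 mm deep, open below onto the tray.
- tray_axle (a point): Middle of the slick metal tray, on its axle (along the diverter's x), 115 mm above the table under the mouth. The tray is 130 mm long (along the diverter's y), 78 mm wide, between two clear cheeks; a part stays on it while it is level.
- lever (a joint): Angle of lever and tray (rad), -0.6 to 0.6 between end stops; 0 = lever upright, tray level; starts within 0.12 of 0. Positive: the lever leans to the diverter's +y and the tray's +y end is low, so parts go to +y; negative: to -y. So the lever leans to the side where parts go. It stays where left; about 3 N sideways at the knob moves it.
- lever_knob (a point): Centre of the black ball, 24 mm across, on the lever's 10 mm rod, in front of the mouth. In the diverter's frame at lever angle a it is at x = -67, y = 130 sin a, z = 115 + 130 cos a mm: 245 mm high upright, 222 mm at either stop. Axes turn with the lever.
- round_pot: Fixed round steel pot, 90 mm across, 58 mm high, wall 3 mm; origin at the centre of its underside. It stands under one end of the diverter's tray, 98 mm from the diverter's centre along its +y or -y (varies); the square bin stands under the other end.
- square_bin: Fixed square white plastic bin, 88 x 88 mm, 58 mm high, wall 3 mm; origin at the centre of its underside. It stands under the other end of the tray, 98 mm from the diverter's centre.
- stage: Fixed blue plate 150 (x) by 300 (y) mm, 12 mm thick, on which the mounts stand under a light bar; origin at the centre of its underside; its +x points to the left, away from the table's middle (yaw 1.32 to 1.82 rad). For the bar an upright gripper does not fit over the mounts: come in from the middle of the table (stage -x), tool tilted some 30 to 45 degrees, fingers closing along stage y.
- light_bar (a point): Middle of the underside of the fixed black light bar over the stage, 125 mm above the table; axes as the stage's. The bar is 26 (x) by 300 (y) by 24 mm high; its edge over the mounts is 13 mm in -x of this point. 14 mm posts carry it 17 mm in +x and 140 mm either way in y of this point.
- plain_mount_mid (a point): Centre of the plain mount: a loose aluminium cylinder 24 mm across, 46 mm high, about 56 g, standing on the stage (this point 35 mm above the table), 2 to 12 mm in stage -x of the bar's edge, at stage y about +55 or -55 mm. z is its own axis; its yaw is arbitrary.
- flanged_mount_mid (a point): Centre of the flanged mount: loose, aluminium, 46 mm high, about 60 g: a stem 22 mm across on a round foot flange 36 mm across, 8 mm thick. Stands on its flange on the stage (this point 35 mm above the table), at the other of the two places; which is where varies. z is its own axis; its yaw is arbitrary.
- gauge_block: steel gauge block 30 x 12 x 9, lying on the stage between the mounts, nearer the table's middle (bystander); sizes in mm. Its place varies.
- dish: small round glass dish, 60 across, 12 high, on the table between the stage and the diverter (bystander); sizes in mm. Its place varies.
- objective: black microscope objective, 32 across, 34 high, upright on the table in front, near the middle (bystander); sizes in mm. Its place varies.
- screwdriver: black-handled screwdriver 160 long, 26 thick, lying in front of the diverter (bystander); sizes in mm. Its place varies.
- probe_case: grey plastic case 75 x 55 x 18, on the far side of the table, near the middle (bystander); sizes in mm. Its place varies.
- rinse_bottle: white bottle 54 across, 120 high, standing beyond the diverter (bystander); sizes in mm. Its place varies.
- spanner: steel spanner 140 long, 8 thick, lying to the left of the stage (bystander); sizes in mm. Its place varies.
- plain_mount: The plain mount itself; origin at the centre of its lower end face (23 mm below point plain_mount_mid).
- flanged_mount: The flanged mount itself; origin at the centre of its flange's underside (23 mm below point flanged_mount_mid).
There are look-alikes about, which are no part of the job. There is more than one size of the diverter; the job needs the middle-sized.

How it is judged (in metres and radians):
On the way, in this order (a step that is already met when the one before it is completed fails the run):
1. the lever is set to the round pot's side (at least 0.5 rad over) (((value of joint lever above 0.5 rad and y of round_pot in the frame of diverter above 0 m) or (value of joint lever below -0.5 rad and y of round_pot in the frame of diverter below 0 m))), for 0.1 s.
2. the plain mount goes in at the mouth, with the lever on the pot's side (x of plain_mount_mid in the frame of mouth between -0.036 and 0.036 m and y of plain_mount_mid in the frame of mouth between -0.036 and 0.036 m and z of plain_mount_mid in the frame of mouth between -0.075 and 0.012 m and ((value of joint lever above 0.5 rad and y of round_pot in the frame of diverter above 0 m) or (value of joint lever below -0.5 rad and y of round_pot in the frame of diverter below 0 m))), for 0.02 s.
3. the plain mount lies at rest in the round pot, let go (x of plain_mount_mid in the frame of round_pot between -0.042 and 0.042 m and y of plain_mount_mid in the frame of round_pot between -0.042 and 0.042 m and z of plain_mount_mid in the frame of round_pot between 0 and 0.05 m and linear speed of plain_mount below 0.03 m/s and contact force between plain_mount and the fingers below 0.05 N), for 0.2 s.
4. the lever is set to the square bin's side (at least 0.5 rad over) (((value of joint lever above 0.5 rad and y of square_bin in the frame of diverter above 0 m) or (value of joint lever below -0.5 rad and y of square_bin in the frame of diverter below 0 m))), for 0.1 s.
5. the flanged mount goes in at the mouth, with the lever on the bin's side (x of flanged_mount_mid in the frame of mouth between -0.036 and 0.036 m and y of flanged_mount_mid in the frame of mouth between -0.036 and 0.036 m and z of flanged_mount_mid in the frame of mouth between -0.075 and 0.012 m and ((value of joint lever above 0.5 rad and y of square_bin in the frame of diverter above 0 m) or (value of joint lever below -0.5 rad and y of square_bin in the frame of diverter below 0 m))), for 0.02 s.
At the end, for the whole second after the job is handed in: The plain mount lies in the round pot and the flanged mount in the square bin, each with its centre within the walls (42 mm of the receiver's centre along each side) and below 50 mm of its underside, at rest (under 30 mm/s) and let go; the lever stands at least 0.5 rad over to the square bin's side (all of step 3 and x of flanged_mount_mid in the frame of square_bin between -0.042 and 0.042 m and y of flanged_mount_mid in the frame of square_bin between -0.042 and 0.042 m and z of flanged_mount_mid in the frame of square_bin between 0 and 0.05 m and linear speed of flanged_mount below 0.03 m/s and contact force between flanged_mount and the fingers below 0.05 N and ((value of joint lever above 0.5 rad and y of square_bin in the frame of diverter above 0 m) or (value of joint lever below -0.5 rad and y of square_bin in the frame of diverter below 0 m))); the robot touches nothing.
It fails at once if a bystander (gauge block, dish, objective, screwdriver, case, bottle or spanner) is shifted more than 25 mm (distance of any of gauge_block, dish, objective, screwdriver, probe_case, rinse_bottle, spanner from where it was at the start of the episode above 0.025 m).
It also fails if it takes over 67 s, if anything falls off the work surface, if the arm or the gripper's body presses on something with over 40 N, if the wrist force passes 120 N, or if a joint passes its speed limit or range.

### The arm

A 6-joint arm with a two-finger parallel gripper is mounted at the origin on the work surface. World frame = base frame: x ahead of the robot, y to its left, z up, the work surface at z = 0. Lengths are in m, angles in degrees, forces in N, time in s.
With the tool pointing down it reaches from about 0.375 to 0.9 m from the base axis. Payload 3.1 kg.
Tool frame: the origin (TCP) lies on the centre line of the jaws, within the pads' length; the fingertips stand 22 mm ahead of it and the grasp point (between the pads) lies 3 mm ahead of it; z points along the fingers, y is the line along which they close (so a half turn about z gives the same grasp; the last joint's range is limited). The gripper opens to 87 mm and grips with 3 to 60 N. Pads are 19 mm wide; open, the fingers measure 117 mm over their backs; the gripper's body (75 mm by 190 mm) begins 51 mm behind the grasp point.
Start: joints at [60.533, 30.224, 82.088, -0, 67.689, -10.227], TCP at [0.206, 0.59, 0.245] pointing down, gripper open.
Joint ranges: [-176.69, 176.69], [-43.24, 126.21], [12.49, 139.97], [-82, 262], [0, 151.66], [-163.58, 163.58]. Speed limits (degrees/s): [159.86, 159.86, 180, 180, 180, 180].

### API

Orientations are given as a 3x3 rotation matrix whose columns are the frame's x, y, z axes.
In Python, from rig import * gives the robot as it stands.
- The arm moves only by the shell command python3 -m jog 'ROWS'. ROWS is text: rows parted by semicolons, each of 7 numbers parted by spaces: the shift along the tool's x, y, z in mm, then the turn, a rotation vector about the tool's x, y, z in rad, then the finger opening in mm, from 0 to 87. In form: tx ty tz ax ay az fingers; .... A call has 1 to 12 rows; each row shifts and turns the commanded pose from where the row before left it, along the tool's axes as they then stand; what a row does not reach is not made up. A row lasts 1/8 s, in which the tool goes at most 62.5 mm and 10.7 degrees, less where a joint would pass 70% of its speed; a pose out of reach is approached as far as the arm can. A call with a gripper value outside its range is refused whole. The fingers move at their own pace and stop on an object; the grip force is fixed at half the most. Time passes only in rows, so rows that do not move let the fingers close. It gives the time, the measured TCP pose, the force, the opening and the grip force at its end, in the units of the state.
- read_state(): the state, without advancing time (a new reading comes with each control period).
- capture(name): name is "scene" or "top" or "wrist"; returns a dict with "color" (480x640x3 uint8, red, green, blue), "camera_matrix" (3x3 intrinsics, pixels), "R" (3x3) and "t" (3): a world point X has camera coordinates R X + t. Camera axes: x right, y down, z forward; pixel columns grow to the right and rows downward; lengths in m; the calibration is good to about 2 mm. The wrist camera is an equidistant fisheye: a pixel r from the principal point sees the ray r / f radians off the axis. A picture is of the moment at which its call begins. There is no depth.
- hand_in(): hands the job in; it is judged then, once.
Trained networks look in the newest picture that a camera, given by its name, has taken for a name from the list of things; names that differ only in an ending like _2 or _b are one class to them, and where a whole thing is asked for, a point or a joint stands for the part that bears it (a point fixed in the world has none). Each returns a list of dicts, best first, with "conf" (0 to 1); they miss things now and then, are a little off and sometimes report something else, mostly with a low value. They report only what shows in the picture. A call takes as long as a camera call. They do not tell look-alikes from the thing itself.
- find_in(camera, target): "at" ([x, y, z] in m, in world coordinates, good to about 4 mm: the middle of the surface that is visible of it).
- trace(camera, target): "pixels" (480x640 bool, what is visible of it).
- place_of(camera, target): "at" ([x, y, z] in m, in world coordinates, good to about 4 mm: a listed point, or the origin of a listed thing).
The state is a dict: "time_s": time; "joint_positions": joint angles; "qvel": joint speeds; "tau": joint torques, N m; "position": TCP position; "tcp_rot": TCP orientation; "force": force on the tool from outside, world axes, zero at the start; "moment": the same for the moment, N m; "opening": opening from 0.0 (shut) to 1.0 (fully open); "grasp_force": force on a finger pad.
Only numpy, scipy, OpenCV 4.12 (cv2) and the standard library are available. Lean on these libraries where they do the work, as an engineer would, in place of code of your own. Each camera call takes 0.05 s, during which the arm holds its last target. There are 200 camera calls.

## Working session

There is one attempt and no reset: what is moved stays moved. The work goes in short steps, Python scripts to look and compute and a shell command to move; the robot and the scene stay as the last step left them, time stands still between calls to the robot, and variables do not carry over. Pictures are saved under pics/ and viewed, at most 10 in all, crops included, and the job is handed in when it is done.

```bash
ls; mkdir -p pics; cat > h.py <<'E'
from rig import *
import numpy as np, cv2
def snap(c,n):
    d=capture(c); cv2.imwrite(f'pics/{n}.png',d['color'][:,:,::-1]); return d
def px(d,X):
    c=d['R']@np.array(X)+d['t']; p=d['camera_matrix']@c; return (p[:2]/p[2]).round(0)
E
python3 - <<'E'
from h import *
a=snap('scene','scene0'); b=snap('top','top0')
for c,d in(('scene',a),('top',b)):
    for n in ['diverter','mouth','tray_axle','lever_knob','round_pot','square_bin','stage','light_bar','plain_mount_mid','flanged_mount_mid','gauge_block','dish','objective','screwdriver','probe_case','rinse_bottle','spanner']:
        print(c,n,[(round(r['conf'],2),np.round(r['at'],3).tolist(),px(d,r['at']).tolist()) for r in place_of(c,n)[:4]])
s=read_state();print(s['time_s'],s['tcp_rot'])
E
```

```text
pics
scene diverter [(0.76, [0.65, -0.342, -0.001], [224.0, 234.0]), (0.58, [0.511, -0.192, -0.0], [286.0, 251.0]), (0.58, [0.202, -0.377, 0.002], [350.0, 192.0])]
scene mouth [(0.79, [0.651, -0.341, 0.145], [218.0, 195.0]), (0.76, [0.203, -0.378, 0.261], [353.0, 121.0]), (0.69, [0.51, -0.194, 0.209], [282.0, 191.0]), (0.38, [0.513, -0.19, 0.0], [285.0, 251.0])]
scene tray_axle [(0.74, [0.2, -0.375, 0.147], [353.0, 154.0]), (0.74, [0.653, -0.343, 0.077], [220.0, 214.0]), (0.63, [0.513, -0.19, 0.117], [283.0, 220.0]), (0.63, [0.487, 0.206, 0.029], [359.0, 341.0])]
scene lever_knob [(0.73, [0.443, -0.184, 0.245], [307.0, 176.0]), (0.68, [0.114, -0.388, 0.31], [378.0, 99.0]), (0.66, [0.608, -0.339, 0.171], [231.0, 184.0]), (0.28, [0.543, 0.225, 0.001], [341.0, 363.0])]
scene round_pot [(0.78, [0.523, -0.091, -0.002], [296.0, 275.0]), (0.44, [0.486, 0.206, 0.012], [359.0, 346.0])]
scene square_bin [(0.73, [0.503, -0.29, -0.003], [276.0, 232.0]), (0.19, [0.706, 0.021, 0.0], [246.0, 325.0])]
scene stage [(0.97, [0.543, 0.224, -0.001], [341.0, 363.0]), (0.62, [0.511, -0.193, -0.002], [286.0
[... 2085 characters left out ...]
0.012], [289.0, 239.0])]
top dish [(0.75, [0.506, 0.011, -0.002], [338.0, 251.0])]
top objective [(0.58, [0.424, 0.008, 0.002], [338.0, 276.0]), (0.51, [0.522, -0.097, 0.002], [371.0, 247.0])]
top screwdriver [(0.47, [0.338, -0.247, 0.001], [418.0, 304.0]), (0.2, [0.423, 0.004, 0.002], [339.0, 276.0])]
top probe_case [(0.65, [0.707, 0.021, 0.001], [336.0, 191.0])]
top rinse_bottle [(0.68, [0.739, -0.222, -0.002], [409.0, 184.0]), (0.44, [0.506, -0.291, -0.002], [431.0, 253.0])]
top spanner [(0.81, [0.552, 0.42, -0.003], [213.0, 234.0])]
1.8 [[-9.44155580e-01  3.29499985e-01 -2.40247503e-06]
 [ 3.29499985e-01  9.44155580e-01 -2.66568146e-05]
 [-6.51510978e-06 -2.59597957e-05 -1.00000000e+00]]
```

```bash
python3 - <<'E'
from h import *
a=cv2.imread('pics/scene0.png'); 
c=cv2.resize(a[290:410,270:430],(800,600),interpolation=cv2.INTER_CUBIC); cv2.imwrite('pics/crop0.png',c)
E
```

```text
(no output)
```

View pics/scene0.png

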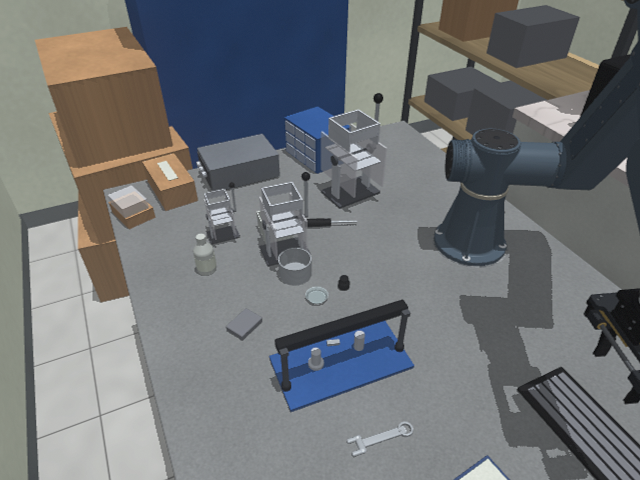

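View pics/crop0.png

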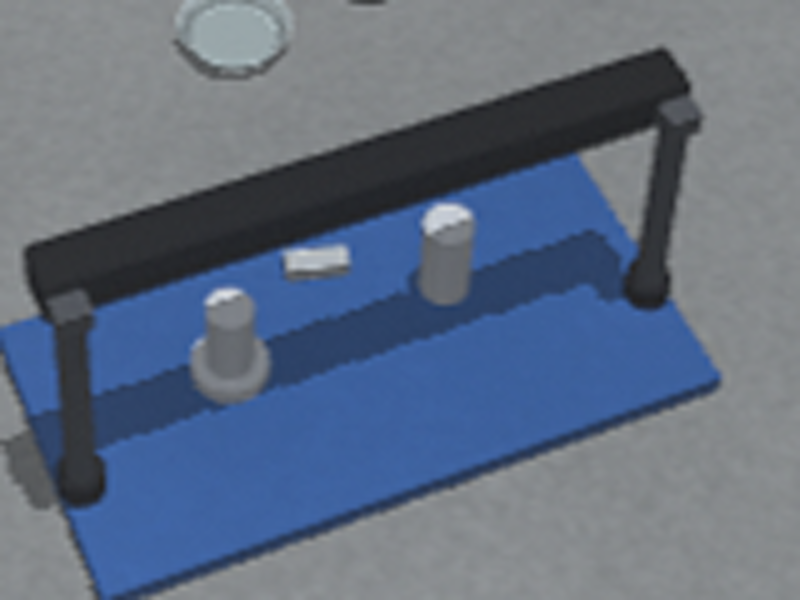

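Three diverters look alike: small at (218,195), middle at (282,191) and large at (353,121). I choose the middle one because its mouth is measured at z≈0.207. The round pot stands on its +y side at (296,268). On the stage, the plain cylinder is at (359,341) and the flanged mount at (316,358); the crop confirms both.

```bash
cat >> h.py <<'E'
from scipy.spatial.transform import Rotation as Ro
def pose(yaw,tilt):
    "yaw 0: tool y=+x, leaning to +y by tilt deg"
    s,c=np.sin(np.radians(tilt)),np.cos(np.radians(tilt))
    return Ro.from_euler('z',yaw).as_matrix()@np.array([[0,1,0],[c,0,s],[s,0,-c]])
def delta(p,R,p0=None,R0=None):
    s=read_state(); p0=s['position'] if p0 is None else p0; R0=s['tcp_rot'] if R0 is None else R0
    R0=np.array(R0)
    print('shift mm',(R0.T@(np.array(p)-p0)*1e3).round(1),'rotvec',Ro.from_matrix(R0.T@R).as_rotvec().round(4))
E
python3 - <<'E'
from h import *
d=capture('top'); 
def rect(n,z):
    m=trace('top',n)[0]['pixels'].astype(np.uint8)
    pts=np.argwhere(m)[:,::-1].astype(float)
    r=np.linalg.inv(d['camera_matrix'])@np.c_[pts,np.ones(len(pts))].T
    C=-d['R'].T@d['t']; w=(d['R'].T@r); X=C[:,None]+w*((z-C[2])/w[2])
    print(n,cv2.minAreaRect((X[:2].T*1e3).astype(np.float32)))
rect('light_bar',.149);rect('stage',.012)
print(d['camera_matrix'][0,0])
D=np.array([.5135,-.193]);yaw=-.087;R=Ro.from_euler('z',yaw).as_matrix()
print('knob',D+(R@[-.067,0,0])[:2])
st=read_state();print(st['position'])
delta([.45,.25,.30],pose(-.087,0),R0=pose(-.087,0))
E
```

```text
light_bar ((534.099365234375, 208.55435180664062), (140.40872192382812, 319.0329284667969), 86.8218002319336)
stage ((564.7222900390625, 220.02386474609375), (153.46405029296875, 340.9808044433594), 86.72249603271484)
589.7986756538626
knob [ 0.4467534  -0.18717835]
[0.20592742 0.59007463 0.24455636]
shift mm [-317.6  272.7  -55.4] rotvec [0. 0. 0.]
```

```bash
python3 -m jog '0 0 -8 0 0 0.165 0;0 0 -8 0 0 0.165 0;0 0 -8 0 0 0.165 0;0 0 -8 0 0 0.165 0;0 0 -8 0 0 0.165 0;0 0 -8 0 0 0.165 0;0 0 -8 0 0 0.165 0;0 0 -8 0 0 0.165 0'
```

```text
time_s: 2.95
position: [0.2059, 0.59, 0.3088]
tcp_rot: [[0.09, 0.996, -0.0], [0.996, -0.09, -0.0], [-0.0, -0.0, -1.0]]
force: [0.9, 0.4, 0.1]
opening: 0.167
grasp_force: 0.0
```

```bash
python3 -m jog '-46 39 0 0 0 0 0;-46 39 0 0 0 0 0;-46 39 0 0 0 0 0;-46 39 0 0 0 0 0;-46 39 0 0 0 0 0;-46 39 0 0 0 0 0;-46 39 0 0 0 0 0'; python3 - <<'E'
from h import *
R=pose(-.087,0);D=np.array([.5135,-.193,0])
for y in(-.070,.042): delta(D+Ro.from_euler('z',-.087).as_matrix()@[-.072,y,.30],R)
E
```

```text
time_s: 3.82
position: [0.4516, 0.2444, 0.3089]
tcp_rot: [[0.085, 0.996, 0.001], [0.996, -0.085, 0.0], [0.0, 0.001, -1.0]]
force: [1.2, 0.9, 1.0]
opening: 0.006
grasp_force: 0.0
shift mm [-500.5   26.7    8.7] rotvec [ 0.0009 -0.0005  0.002 ]
shift mm [-388.5   26.9    8.7] rotvec [ 0.0009 -0.0005  0.002 ]
```

```bash
python3 -m jog '-50 2.7 0 0 0 0 0;-50 2.7 0 0 0 0 0;-50 2.7 0 0 0 0 0;-50 2.7 0 0 0 0 0;-50 2.7 0 0 0 0 0;-50 2.7 0 0 0 0 0;-50 2.7 0 0 0 0 0;-50 2.7 0 0 0 0 0;-50 2.7 0 0 0 0 0;-50 2.7 0 0 0 0 0;0 0 0 0 0 0 0'; python3 - <<'E'
from h import *
d=snap('scene','s1')
print([np.round(r['at'],3) for r in place_of('scene','lever_knob')])
a=cv2.imread('pics/s1.png');cv2.imwrite('pics/s1c.png',cv2.resize(a[100:310,170:450],(800,600)))
s=read_state();print(s['position'],s['joint_positions'])
E
```

```text
time_s: 5.2
position: [0.4352, -0.2582, 0.3087]
tcp_rot: [[0.089, 0.996, 0.001], [0.996, -0.089, -0.002], [-0.002, 0.001, -1.0]]
force: [-0.9, 1.1, -0.3]
opening: 0.006
grasp_force: 0.0
[array([ 0.608, -0.339,  0.168]), array([ 0.114, -0.385,  0.312]), array([0.536, 0.172, 0.01 ]), array([ 0.443, -0.181,  0.244])]
[ 0.43467962 -0.25438602  0.30830564] [-4.30842439e+01  1.64387079e+01  9.44736102e+01  2.74735995e-02
  6.91556813e+01 -3.81447809e+01]
```

View pics/s1c.png

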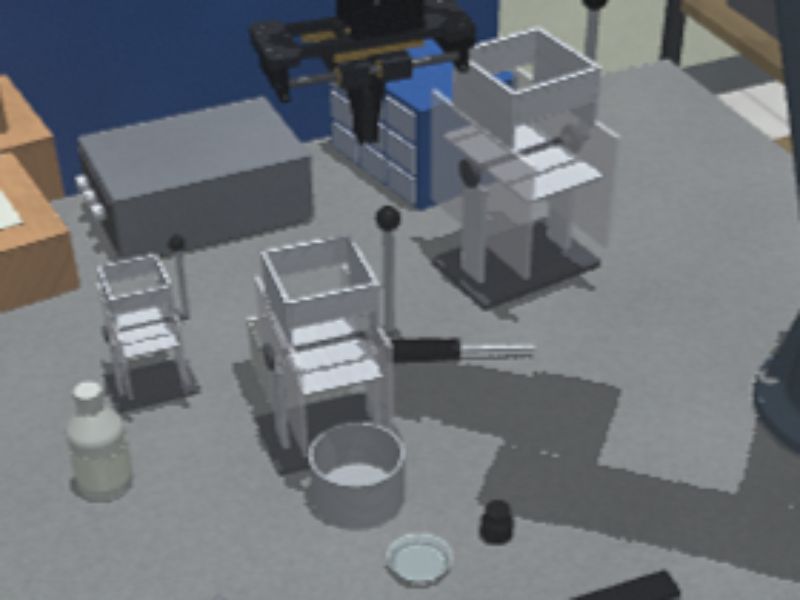

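```bash
python3 -m jog '0 0 38 0 0 0 0;0 0 37 0 0 0 0;20 0 0 0 0 0 0;20 0 0 0 0 0 0;20 0 0 0 0 0 0;18 0 0 0 0 0 0;18 0 0 0 0 0 0;14 0 0 0 0 0 0;0 0 0 0 0 0 0'; python3 - <<'E'
from h import *
capture('scene');print([np.round(r['at'],3) for r in place_of('scene','lever_knob')])
capture('top');print([np.round(r['at'],3) for r in place_of('top','lever_knob')])
s=read_state();print(s['position'],s['force'])
E
```

```text
time_s: 6.42
position: [0.4442, -0.1431, 0.2337]
tcp_rot: [[0.084, 0.996, -0.001], [0.996, -0.084, 0.002], [0.002, -0.001, -1.0]]
force: [0.4, -0.9, -0.0]
opening: 0.005
grasp_force: 0.1
[array([ 0.115, -0.39 ,  0.311]), array([ 0.605, -0.338,  0.168]), array([ 0.448, -0.117,  0.228])]
[array([ 0.12 , -0.385,  0.311]), array([0.489, 0.207, 0.014]), array([0.6  , 0.208, 0.012]), array([0.54 , 0.221, 0.002])]
[ 0.44382787 -0.14446759  0.23323199] [ 0.07558938 -0.26096576 -1.22070839]
```

```bash
python3 -m jog '2 0 0 0 0 0 0;1 0 0 0 0 0 0;0 0 0 0 0 0 0'; python3 -m jog '2 0 0 0 0 0 0;0 0 0 0 0 0 0'
```

```text
time_s: 7.0
position: [0.4447, -0.1424, 0.2336]
tcp_rot: [[0.085, 0.996, 0.0], [0.996, -0.085, -0.001], [-0.001, 0.0, -1.0]]
force: [0.3, -2.4, -0.5]
opening: 0.003
grasp_force: 1.0
time_s: 7.25
position: [0.4452, -0.1401, 0.2337]
tcp_rot: [[0.085, 0.996, 0.001], [0.996, -0.085, -0.001], [-0.001, 0.001, -1.0]]
force: [-0.1, -3.5, 0.0]
opening: 0.01
grasp_force: 1.2
```

```bash
python3 -m jog '3 0 0 0 0 0 0;0 0 0 0 0 0 0'; python3 - <<'E'
from h import *
capture('scene');print([np.round(r['at'],3) for r in place_of('scene','lever_knob')])
s=read_state();print(s['position'],s['force'])
E
```

```text
time_s: 7.5
position: [0.4454, -0.1367, 0.2337]
tcp_rot: [[0.085, 0.996, 0.001], [0.996, -0.085, -0.0], [0.0, 0.001, -1.0]]
force: [0.9, -2.2, 1.0]
opening: -0.001
grasp_force: 1.1
[array([ 0.449, -0.108,  0.224]), array([ 0.604, -0.336,  0.168]), array([ 0.112, -0.388,  0.314])]
[ 0.44537438 -0.13673274  0.23367481] [ 1.20619653 -1.69745237 -0.06302927]
```

```bash
python3 -m jog '-4 0 -25 0 0 0 0;0 0 -50 0 0 0 50;45 4 0 0 0 0 50;45 4 0 0 0 0 50;45 4 0 0 0 0 50;45 4 0 0 0 0 50;45 4 0 0 0 0 50;0 0 0 0 0 0 50';  python3 - <<'E'
from h import *
R=pose(-.055,40); g=np.array([.4887,.2065,.047])
delta(g-.103*R[:,2],R)
E
```

```text
time_s: 8.6
position: [0.4825, 0.0849, 0.308]
tcp_rot: [[0.08, 0.997, -0.003], [0.997, -0.08, 0.002], [0.002, -0.003, -1.0]]
force: [-0.3, 0.1, 0.1]
opening: 0.569
grasp_force: 0.0
shift mm [ 55.2  -1.4 182.2] rotvec [ 0.0059  0.6963 -0.0251]
```

```bash
python3 -m jog '14 0 35 0 0 0 50;14 0 35 0 0 0 50;14 0 35 0 0 0 50;13 0 15 0 0 0 50;0 0 0 0 0.174 -0.006 50;0 0 0 0 0.174 -0.006 50;0 0 0 0 0.174 -0.006 50;0 0 0 0 0.174 -0.006 50;0 0 0 0 0 0 50';  python3 - <<'E'
from h import *
snap('wrist','w1')
for n in['plain_mount_mid','flanged_mount_mid','light_bar','gauge_block']: print(n,[(round(r['conf'],2),np.round(r['at'],4)) for r in place_of('wrist',n)[:3]])
R=pose(-.055,40); g=np.array([.4887,.2065,.047])
delta(g-.103*R[:,2],R)
delta(g-.003*R[:,2],R)
E
```

```text
time_s: 9.72
position: [0.489, 0.1342, 0.1877]
tcp_rot: [[0.049, 0.998, 0.048], [0.766, -0.068, 0.639], [0.641, 0.005, -0.768]]
force: [-0.4, -0.4, -0.0]
opening: 0.57
grasp_force: 0.0
plain_mount_mid [(0.85, array([0.4855, 0.2036, 0.0346]))]
flanged_mount_mid [(0.95, array([0.597 , 0.2045, 0.0359]))]
light_bar [(0.72, array([0.5487, 0.2285, 0.1294]))]
gauge_block [(0.64, array([0.5385, 0.1713, 0.0091]))]
shift mm [-38.4  -4.   50.4] rotvec [0.0108 0.0037 0.0017]
shift mm [-38.1  -5.1 150.4] rotvec [0.0108 0.0037 0.0017]
```

View pics/w1.png

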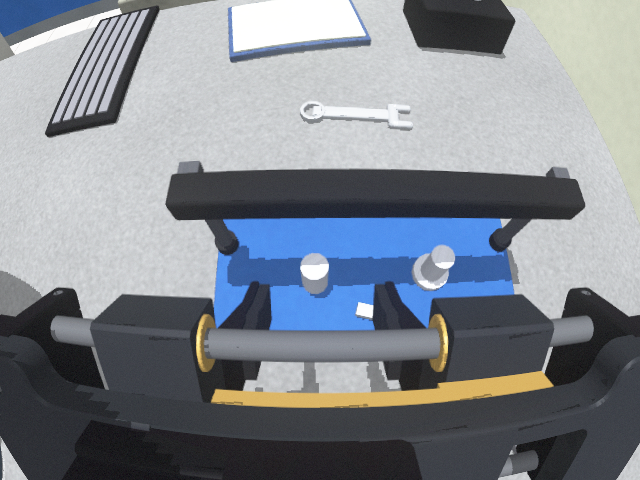

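The wrist view shows the plain mount at (315,270), centred between the fingers. The gauge block is at (365,310) and the flanged mount at (435,265).

```bash
python3 -m jog '-19 -2.5 25 0.005 0.002 0 50;-19 -2.5 25 0.005 0.002 0 50;0 0 25 0 0 0 50;0 0 25 0 0 0 50;0 0 25 0 0 0 50;0 0 0 0 0 0 50'; python3 - <<'E'
from h import *
d=snap('wrist','w2')
print([(round(r['conf'],2),np.round(r['at'],4)) for r in place_of('wrist','plain_mount_mid')[:3]])
R=pose(-.055,40); g=np.array([.488,.2060,.047])
delta(g-.003*R[:,2],R)
E
```

```text
time_s: 10.72
position: [0.4856, 0.1898, 0.0681]
tcp_rot: [[0.041, 0.999, 0.033], [0.764, -0.052, 0.643], [0.644, -0.001, -0.765]]
force: [-1.3, -0.9, 0.1]
opening: 0.573
grasp_force: 0.0
[(0.55, array([0.4846, 0.2024, 0.0324]))]
shift mm [-0.7  0.2 25.1] rotvec [ 0.0008 -0.0013  0.0012]
```

```bash
python3 -m jog '0 0 13 0 0 0 50;0 0 12 0 0 0 50;0 0 0 0 0 0 20;0 0 0 0 0 0 10;0 0 0 0 0 0 10;0 0 0 0 0 0 10;0 0 0 0 0 0 10;0 0 0 0 0 0 10'
```

```text
time_s: 11.82
position: [0.4878, 0.2039, 0.0494]
tcp_rot: [[0.043, 0.998, 0.037], [0.764, -0.057, 0.643], [0.644, 0.001, -0.765]]
force: [0.7, -0.1, 1.7]
opening: 0.268
grasp_force: 30.0
```

```bash
python3 -m jog '0 0 -15 0 0 0 10;0 0 -45 0 0 0 10;0 0 -60 0 0 0 10;38 0 -46 0 0 0 10;38 0 -46 0 0 0 10;0 0 0 0 0 0 10'; python3 - <<'E'
from h import *
snap('wrist','w3'); s=read_state();R=np.array(s['tcp_rot']);print(s['opening'],s['grasp_force'],s['position'],s['joint_positions'])
R=pose(-.06,40)
delta(np.array([.5135,-.193,.29])-.003*R[:,2],R)
E
```

```text
time_s: 12.58
position: [0.4847, 0.1245, 0.2646]
tcp_rot: [[0.037, 0.998, 0.045], [0.766, -0.057, 0.64], [0.642, 0.01, -0.767]]
force: [0.2, 0.8, -0.9]
opening: 0.265
grasp_force: 30.0
0.2602913950031275 29.997327905148268 [0.48348814 0.12483772 0.26242111] [-20.36767126  23.04241341 106.05146982  40.83413811  70.12465812
 -38.28629797]
shift mm [-224.4   48.2 -226.6] rotvec [0.0022 0.0009 0.0061]
```

```bash
python3 -m jog '-32 6.9 -32.4 0 0 0 10;-32 6.9 -32.4 0 0 0 10;-32 6.9 -32.4 0 0 0 10;-32 6.9 -32.4 0 0 0 10;-32 6.9 -32.4 0 0 0 10;-32 6.9 -32.4 0 0 0 10;-32 6.9 -32.4 0 0 0 10;0 0 0 0 0 0 10;0 0 0 0 0 0 10'; python3 - <<'E'
from h import *
d=snap('scene','s2'); print([(round(r['conf'],2),np.round(r['at'],4)) for r in place_of('scene','plain_mount_mid')[:3]])
print([(round(r['conf'],2),np.round(r['at'],4)) for r in place_of('scene','mouth')[:3]])
s=read_state();print(s['position'],s['joint_positions'])
R=pose(-.06,40)
delta(np.array([.5135,-.193,.231])-.003*R[:,2],R)
a=cv2.imread('pics/s2.png');cv2.imwrite('pics/s2c.png',cv2.resize(a[100:310,170:450],(800,600)))
E
```

```text
time_s: 13.75
position: [0.5125, -0.1932, 0.2881]
tcp_rot: [[0.045, 0.998, 0.034], [0.762, -0.057, 0.646], [0.646, -0.003, -0.763]]
force: [-0.3, 0.0, -1.3]
opening: 0.267
grasp_force: 30.0
[(0.58, array([ 0.5119, -0.1917,  0.2709])), (0.39, array([0.5404, 0.2242, 0.1256]))]
[(0.89, array([ 0.5093, -0.1968,  0.2081])), (0.59, array([ 0.6559, -0.3397,  0.1418])), (0.56, array([ 0.1972, -0.3763,  0.2609]))]
[ 0.51287823 -0.1923967   0.28909774] [-46.89504056  31.83526728  83.01351726  27.85822534  94.85585525
 -48.8028075 ]
shift mm [-37.9   0.7  41. ] rotvec [-0.0042 -0.0035  0.0027]
```

View pics/s2c.png

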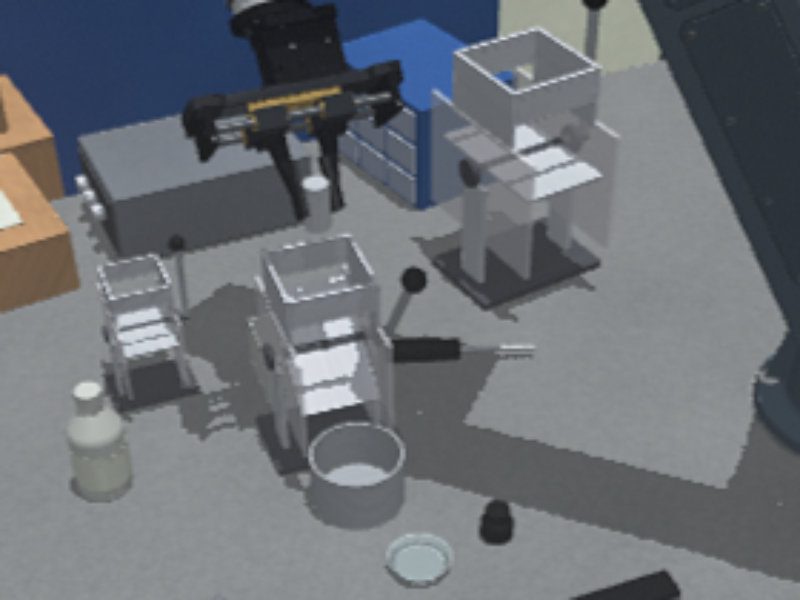

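The mount hangs upright at crop (316,205) above the mouth at (318,265), and the lever knob at (413,280) leans to the pot. I lower and release.

```bash
python3 -m jog '-19 0.3 20 0 0 0 10;-19 0.3 21 0 0 0 10;0 0 0 0 0 0 10;0 0 0 0 0 0 45;0 0 0 0 0 0 45;0 0 0 0 0 0 45;40 0 -46 0 0 0 45;20 0 -23 0 0 0 0;0 0 0 0 0 0 0'; python3 - <<'E'
from h import *
for c in('scene','top'):
    d=snap(c,'drop_'+c); print([(round(r['conf'],2),np.round(r['at'],4),px(d,r['at'])) for r in place_of(c,'plain_mount_mid')[:3]])
a=cv2.imread('pics/drop_scene.png')[100:310,170:450];b=cv2.imread('pics/drop_top.png')[200:300,340:473]
cv2.imwrite('pics/s3c.png',np.hstack([cv2.resize(a,(400,300)),cv2.resize(b,(400,300))]))
E
```

```text
time_s: 15.02
position: [0.5148, -0.1959, 0.328]
tcp_rot: [[0.04, 0.998, 0.04], [0.767, -0.056, 0.639], [0.641, 0.006, -0.768]]
force: [-0.1, 0.2, 0.4]
opening: 0.369
grasp_force: 0.0
[(0.62, array([ 5.011e-01, -2.864e-01, -2.000e-04]), array([277., 232.])), (0.56, array([ 0.5213, -0.0801,  0.0107]), array([298., 274.]))]
[(0.17, array([0.7092, 0.0251, 0.0031]), array([335., 190.]))]
```

View pics/s3c.png

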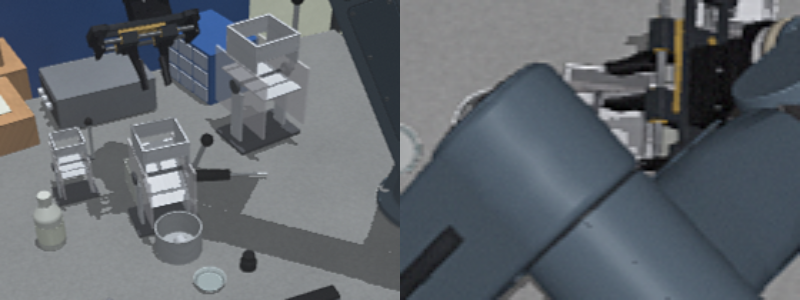

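The mount shows in the round pot at crop (182,237). Next I untilt and go to the far side of the lever.

```bash
python3 -m jog '0 0 0 0 -0.174 0.006 0;0 0 0 0 -0.174 0.006 0;0 0 0 0 -0.174 0.006 0;0 0 0 0 -0.174 0.006 0;0 0 0 0 0 0 0'; python3 - <<'E'
from h import *
R=pose(-.087,0);D=np.array([.5135,-.193,0]);Q=Ro.from_euler('z',-.087).as_matrix()
print('prev push end',Q.T@(np.array([.4454,-.1367,.2337])-D))
for y in(.115,-.052): delta(D+Q@[-.072,y,.30],R)
E
```

```text
time_s: 15.85
position: [0.5135, -0.1923, 0.3245]
tcp_rot: [[0.074, 0.997, -0.009], [0.997, -0.074, 0.007], [0.006, -0.01, -1.0]]
force: [-0.0, -0.0, -0.1]
opening: 0.01
grasp_force: 0.0
prev push end [-0.07273436  0.05016984  0.2337    ]
shift mm [115.1 -70.2  25.9] rotvec [-0.01   -0.0063  0.0129]
shift mm [-51.9 -72.4  24.9] rotvec [-0.01   -0.0063  0.0129]
```

```bash
python3 -m jog '38.4 -23.4 5 -0.003 -0.002 0.004 0;38.4 -23.4 5 -0.003 -0.002 0.004 0;38.4 -23.4 5 -0.003 -0.002 0.004 0;0 0 38 0 0 0 0;0 0 37 0 0 0 0;0 0 0 0 0 0 0'; python3 -m jog '-20 0 0 0 0 0 0;-20 0 0 0 0 0 0;-20 0 0 0 0 0 0;-20 0 0 0 0 0 0;-20 0 0 0 0 0 0;-20 0 0 0 0 0 0;-18 0 0 0 0 0 0;-14 0 0 0 0 0 0;-8 0 0 0 0 0 0;0 0 0 0 0 0 0'; python3 - <<'E'
from h import *
capture('scene');print([np.round(r['at'],3) for r in place_of('scene','lever_knob')])
s=read_state();print(s['position'],s['force'])
D=np.array([.5135,-.193,0]);Q=Ro.from_euler('z',-.087).as_matrix()
print(Q.T@(np.array(s['position'])-D))
E
```

```text
time_s: 16.6
position: [0.4514, -0.0747, 0.2329]
tcp_rot: [[0.092, 0.996, -0.007], [0.996, -0.092, 0.003], [0.002, -0.007, -1.0]]
force: [-0.5, -0.4, 0.2]
opening: 0.009
grasp_force: 0.0
time_s: 17.85
position: [0.4387, -0.235, 0.236]
tcp_rot: [[0.091, 0.996, 0.0], [0.996, -0.091, -0.003], [-0.003, 0.0, -1.0]]
force: [0.2, 0.2, -0.3]
opening: 0.006
grasp_force: 0.1
[array([ 0.436, -0.256,  0.221]), array([ 0.61 , -0.342,  0.169]), array([0.534, 0.174, 0.008]), array([ 0.113, -0.388,  0.314]), array([ 0.518, -0.081,  0.015])]
[ 0.43910857 -0.23477327  0.23634689] [-1.51393987 -0.13964781 -0.58222219]
[-0.07048038 -0.04807918  0.23634689]
```

```bash
python3 -m jog '-3 0 0 0 0 0 0;0 0 0 0 0 0 0';python3 -m jog '4 0 -25 0 0 0 0;0 0 -50 0 0 0 50;50 -2 0 0 0 0 50;50 -2 0 0 0 0 50;0 0 0 0 0 0 50'; python3 - <<'E'
from h import *
d=capture('scene');print([np.round(r['at'],3) for r in place_of('scene','lever_knob')])
print([(round(r['conf'],2),np.round(r['at'],4)) for r in place_of('scene','plain_mount_mid')[:3]])
d=capture('top');print([np.round(r['at'],3) for r in place_of('top','lever_knob')])
print([(round(r['conf'],2),np.round(r['at'],4)) for r in place_of('top','flanged_mount_mid')[:3]])
R=pose(-.055,40); g=np.array([.600,.207,.047]); delta(g-.153*R[:,2],R)
E
```

```text
time_s: 18.2
position: [0.4388, -0.2365, 0.236]
tcp_rot: [[0.09, 0.996, 0.001], [0.996, -0.09, -0.001], [-0.001, 0.001, -1.0]]
force: [1.4, 2.9, -1.3]
opening: 0.005
grasp_force: 1.5
time_s: 18.82
position: [0.4436, -0.1306, 0.3113]
tcp_rot: [[0.086, 0.996, 0.001], [0.996, -0.086, -0.003], [-0.003, 0.001, -1.0]]
force: [-0.1, -1.1, 0.2]
opening: 0.375
grasp_force: 0.0
[array([ 0.608, -0.338,  0.167]), array([ 0.114, -0.386,  0.314]), array([ 0.434, -0.258,  0.221])]
[(0.46, array([0.5081, 0.011 , 0.0008])), (0.39, array([ 0.5172, -0.0802,  0.0124]))]
[array([ 0.607, -0.339,  0.175]), array([ 0.118, -0.382,  0.311]), array([ 0.436, -0.262,  0.225])]
[(0.53, array([0.5381, 0.1703, 0.0129])), (0.37, array([ 0.5219, -0.0959,  0.0022]))]
shift mm [256.3 127.  146.1] rotvec [ 0.0144  0.7011 -0.035 ]
```

```bash
python3 -m jog '42.7 21.2 15 0 0 0 50;42.7 21.2 15 0 0 0 50;42.7 21.2 20 0 0 0 50;42.7 21.2 20 0 0 0 50;42.7 21.2 30 0 0 0 50;42.7 21.2 30 0 0 0 50;0 0 0 0.003 0.175 -0.009 50;0 0 0 0.003 0.175 -0.009 50;0 0 0 0.003 0.175 -0.009 50;0 0 0 0.003 0.175 -0.009 50;0 0 0 0 0 0 50;0 0 0 0 0 0 50';  python3 - <<'E'
from h import *
d=snap('wrist','w4')
for n in['plain_mount_mid','flanged_mount_mid']: print(n,[(round(r['conf'],2),np.round(r['at'],4)) for r in place_of('wrist',n)[:3]])
R=pose(-.055,40); g=np.array([.600,.207,.047])
delta(g-.063*R[:,2],R)
E
```

```text
time_s: 20.62
position: [0.5944, 0.1099, 0.1803]
tcp_rot: [[0.04, 0.999, 0.036], [0.767, -0.054, 0.64], [0.641, 0.002, -0.768]]
force: [-0.7, 0.5, -0.3]
opening: 0.576
grasp_force: 0.0
plain_mount_mid []
flanged_mount_mid [(0.71, array([0.5992, 0.2084, 0.0387]))]
shift mm [-12.7   0.4 101.4] rotvec [0.0005 0.0019 0.0051]
```

View pics/w4.png

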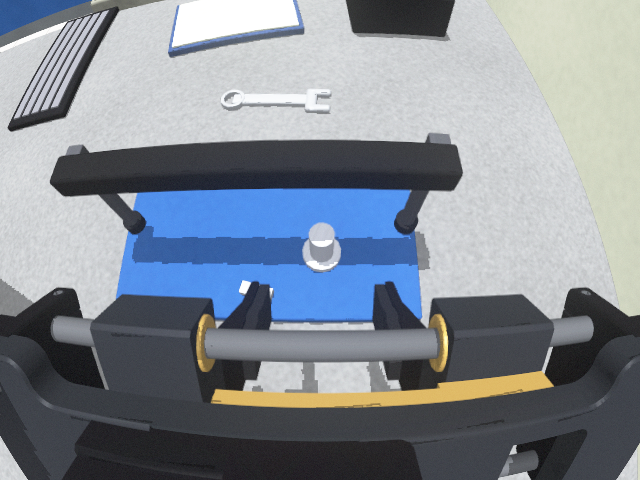

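The flanged mount is at (321,245), centred between the fingers, and the gauge block at (255,290) is left of the path.

```bash
python3 -m jog '-4.2 0.1 34 0 0 0 50;-4.2 0.1 34 0 0 0 50;-4.2 0.1 33 0 0 0 50;0 0 20 0 0 0 50;0 0 0 0 0 0 50'; python3 - <<'E'
from h import *
capture('wrist')
print([(round(r['conf'],2),np.round(r['at'],4)) for r in place_of('wrist','flanged_mount_mid')[:3]])
R=pose(-.055,40); g=np.array([.600,.207,.047])
delta(g-.003*R[:,2],R)
E
```

```text
time_s: 21.4
position: [0.5974, 0.1799, 0.0792]
tcp_rot: [[0.038, 0.999, 0.033], [0.765, -0.051, 0.642], [0.643, 0.001, -0.766]]
force: [-0.0, 0.2, 0.5]
opening: 0.576
grasp_force: 0.0
[(0.71, array([0.5988, 0.2082, 0.04  ]))]
shift mm [ 0.4 -0.4 41. ] rotvec [0.0015 0.0006 0.0041]
```

```bash
python3 -m jog '0 0 14 0 0 0 50;0 0 14 0 0 0 50;0 0 13 0 0 0 50;0 0 0 0 0 0 20;0 0 0 0 0 0 10;0 0 0 0 0 0 10;0 0 0 0 0 0 10;0 0 0 0 0 0 10;0 0 0 0 0 0 10'; python3 -m jog '0 0 -15 0 0 0 10;0 0 -45 0 0 0 10;0 0 -60 0 0 0 10;38 0 -46 0 0 0 10;45 0 -54 0 0 0 10;0 0 0 0 0 0 10'; python3 - <<'E'
from h import *
R=pose(-.06,40)
delta(np.array([.5135,-.193,.300])-.003*R[:,2],R)
E
```

```text
time_s: 22.62
position: [0.6, 0.2044, 0.0485]
tcp_rot: [[0.039, 0.999, 0.037], [0.765, -0.054, 0.641], [0.643, 0.003, -0.766]]
force: [-0.0, -1.3, 2.3]
opening: 0.244
grasp_force: 30.0
time_s: 23.38
position: [0.5974, 0.1259, 0.2682]
tcp_rot: [[0.033, 0.998, 0.046], [0.767, -0.054, 0.639], [0.641, 0.014, -0.768]]
force: [-0.4, -0.1, -1.8]
opening: 0.246
grasp_force: 30.0
shift mm [-227.   -66.1 -235.1] rotvec [0.0071 0.0026 0.0135]
```

```bash
python3 -m jog '-32.4 -9.4 -33.6 0 0 0 10;-32.4 -9.4 -33.6 0 0 0 10;-32.4 -9.4 -33.6 0 0 0 10;-32.4 -9.4 -33.6 0 0 0 10;-32.4 -9.4 -33.6 0 0 0 10;-32.4 -9.4 -33.6 0 0 0 10;-32.4 -9.4 -33.6 0 0 0 10;0 0 0 0 -0.13 0 10;0 0 0 0 -0.13 0 10;0 0 0 0 0 0 10;0 0 0 0 0 0 10'; python3 - <<'E'
from h import *
d=snap('scene','s4')
for n in('flanged_mount_mid','lever_knob'): print([(round(r['conf'],2),np.round(r['at'],4)) for r in place_of('scene',n)[:4]])
s=read_state();R=pose(-.06,25); print(s['position'])
# mount centre 12 mm below grasp point along mount axis (tilted 15 deg back)
delta(np.array([.5135,-.191,.238])-.003*R[:,2],R)
a=cv2.imread('pics/s4.png');cv2.imwrite('pics/s4c.png',cv2.resize(a[100:310,170:450],(800,600)))
E
```

```text
time_s: 24.75
position: [0.5115, -0.1937, 0.2961]
tcp_rot: [[0.048, 0.999, 0.023], [0.904, -0.053, 0.425], [0.426, 0.001, -0.905]]
force: [-0.5, 0.2, -0.6]
opening: 0.241
grasp_force: 30.0
[(0.66, array([ 0.5104, -0.1908,  0.2857]))]
[(0.9, array([ 0.4365, -0.2588,  0.2214])), (0.73, array([ 0.6088, -0.3431,  0.1681])), (0.57, array([ 0.1137, -0.3868,  0.3104]))]
[ 0.51172527 -0.19427841  0.29582545]
shift mm [-21.5   1.5  50.8] rotvec [-0.0018 -0.0031  0.0056]
```

View pics/s4c.png

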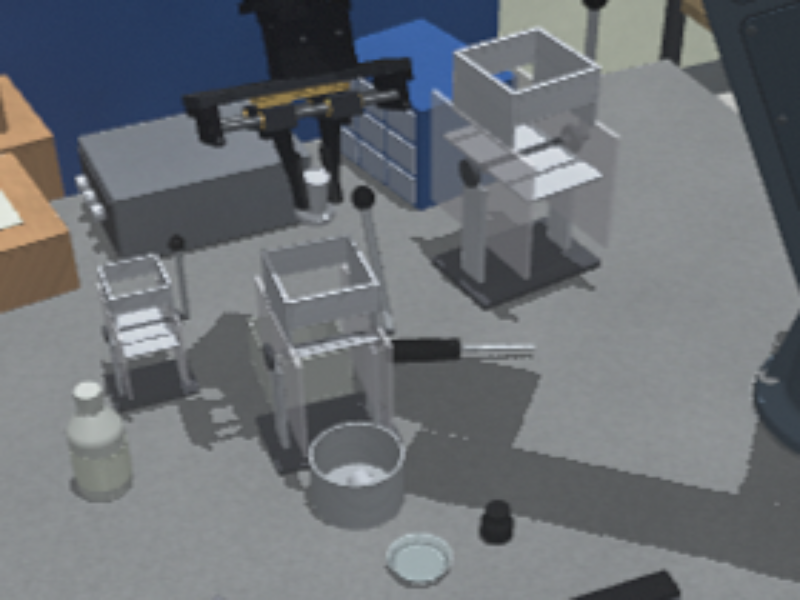

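The lever knob at crop (363,197) leans to the bin side and the tray has tipped that way. The flanged mount hangs over the mouth at (316,195), and the plain mount lies in the pot at (357,475).

```bash
python3 -m jog '-11 0.7 25 0 0 0 10;-10.5 0.7 26 0 0 0 10;0 0 0 0 0 0 10;0 0 0 0 0 0 50;0 0 0 0 0 0 50;0 0 0 0 0 0 50;21 0 -45 0 0 0 50;21 0 -45 0 0 0 50;21 0 -45 0 0 0 50;45 0 -5 0 0 0 50;45 0 -5 0 0 0 50;45 0 -5 0 0 0 50'; python3 - <<'E'
from h import *
for c in('scene','top'):
    d=snap(c,'drop2_'+c)
    for n in('flanged_mount_mid','plain_mount_mid','lever_knob'):print(c,n,[(round(r['conf'],2),np.round(r['at'],4)) for r in place_of(c,n)[:3]])
a=cv2.imread('pics/drop2_scene.png')[100:310,170:450];b=cv2.imread('pics/drop2_top.png')[200:300,340:473]
cv2.imwrite('pics/s5c.png',np.hstack([cv2.resize(a,(400,300)),cv2.resize(b,(400,300))]))
E
```

```text
time_s: 26.4
position: [0.5191, -0.075, 0.4627]
tcp_rot: [[0.047, 0.999, 0.026], [0.905, -0.054, 0.423], [0.423, 0.003, -0.906]]
force: [0.3, 0.0, 0.2]
opening: 0.572
grasp_force: 0.0
scene flanged_mount_mid []
scene plain_mount_mid [(0.4, array([ 0.5185, -0.0809,  0.0138]))]
scene lever_knob [(0.59, array([ 0.4367, -0.2572,  0.2227])), (0.57, array([ 0.1118, -0.3867,  0.3122])), (0.55, array([ 0.6088, -0.3396,  0.1701]))]
top flanged_mount_mid []
top plain_mount_mid [(0.49, array([ 0.5198, -0.0803,  0.0198]))]
top lever_knob [(0.78, array([ 0.1177, -0.3841,  0.312 ])), (0.33, array([ 0.7398, -0.2206,  0.0044]))]
```

View pics/s5c.png

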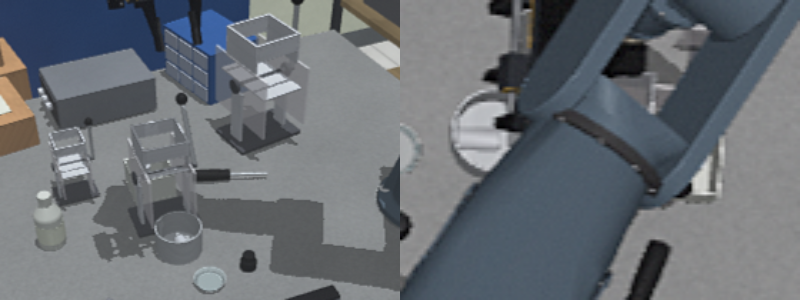

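The plain mount lies in the pot, but the arm hides the bin from the top camera. I move further left and look again.

```bash
python3 -m jog '50 0 20 0 0 0 50;50 0 20 0 0 0 50;50 0 20 0 0 0 50;50 0 20 0 0 0 50;50 0 20 0 0 0 50;50 0 20 0 0 0 50;0 0 0 0 0 0 50;0 0 0 0 0 0 50'; python3 - <<'E'
from h import *
d=snap('top','end_top')
for n in('flanged_mount_mid','plain_mount_mid','lever_knob'):print(n,[(round(r['conf'],2),np.round(r['at'],4)) for r in place_of('top',n)[:3]])
b=cv2.imread('pics/end_top.png')[200:300,340:473]
cv2.imwrite('pics/s6c.png',cv2.resize(b,(798,600)))
E
```

```text
time_s: 27.8
position: [0.5367, 0.245, 0.4787]
tcp_rot: [[0.049, 0.999, 0.023], [0.905, -0.054, 0.422], [0.423, 0.0, -0.906]]
force: [0.5, -0.1, -0.8]
opening: 0.579
grasp_force: 0.0
flanged_mount_mid [(0.55, array([ 0.5109, -0.3108,  0.0228]))]
plain_mount_mid [(0.66, array([ 0.5219, -0.0805,  0.0207])), (0.16, array([ 0.5065, -0.3082,  0.0008]))]
lever_knob [(0.67, array([ 0.1197, -0.3855,  0.3132])), (0.52, array([ 0.6102, -0.3396,  0.175 ])), (0.47, array([ 0.3383, -0.2468,  0.0021]))]
```

View pics/s6c.png

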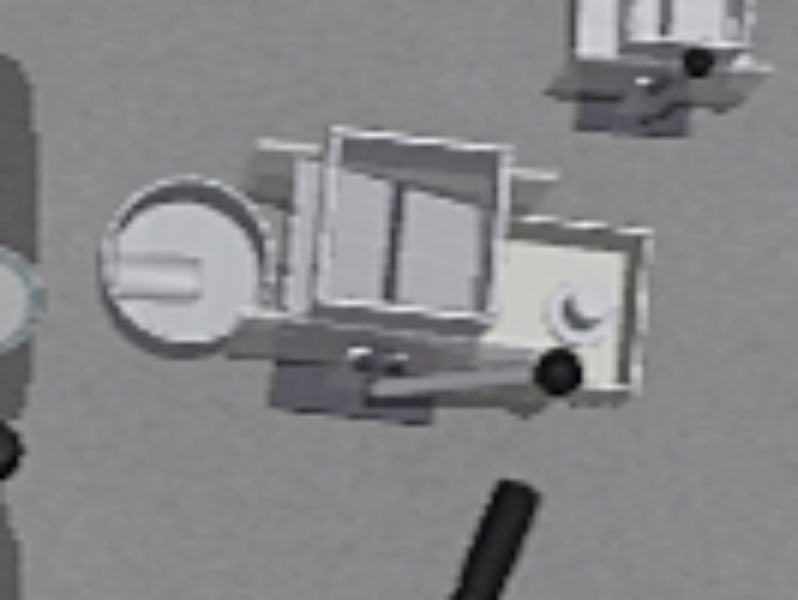

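The plain mount lies in the pot at (155,277). The flanged mount stands in the bin at (582,310), and the lever knob at (558,370) is over to the bin side.

```bash
python3 -c "
from rig import *
print(hand_in())"
```

```text
the job is handed in; nothing more can be done
None
```

The job is handed in: the last pictures show the plain mount in the round pot, the flanged mount in the square bin and the lever fully over to the bin's side. It was finished at about 28 s of the 67 s allowed; the hand-in returned no verdict.

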